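# Weigh the jar kept behind the reagent bottles

### The job

The jar with the yellow lid has to go on the balance, but three bottles with red, blue and green caps stand in front of it: first stand all three bottles in the aluminium side tray, then set the yellow-lidded jar gently on the middle of the balance pan, and only then put each bottle back on the middle of the coaster of its own cap colour. Keep bottles and jars upright throughout, set them down without dropping them, and leave the white-lidded jar where it is.

Things in the scene. Friction and masses are not known exactly. Their poses are not given: they have to be found in the camera images.
- bottle_red: amber glass bottle, upright, told by its red cap (seen from above: a red disc 38 mm across). Glass 50 mm in diameter with straight sides from 0 to 100 mm height, cap 38 mm in diameter from 112 to 134 mm, 134 mm tall in all, 0.2 to 0.45 kg. Origin: centre of its underside, z up. Starts on the red coaster, its bottom 9 mm above the table
- bottle_blue: amber glass bottle, upright, told by its blue cap (seen from above: a blue disc 38 mm across). Glass 50 mm in diameter with straight sides from 0 to 100 mm height, cap 38 mm in diameter from 112 to 134 mm, 134 mm tall in all, 0.2 to 0.45 kg. Origin: centre of its underside, z up. Starts on the blue coaster, its bottom 9 mm above the table
- bottle_green: amber glass bottle, upright, told by its green cap (seen from above: a green disc 38 mm across). Glass 50 mm in diameter with straight sides from 0 to 100 mm height, cap 38 mm in diameter from 112 to 134 mm, 134 mm tall in all, 0.2 to 0.45 kg. Origin: centre of its underside, z up. Starts on the green coaster, its bottom 9 mm above the table
- coaster_red: red round coaster, 62 mm across, fixed; its red rim shows round the bottle on it. Origin: centre of its underside, 6 mm above the table (it lies on a 6 mm thick grey board, 160 by 290 mm); top 3 mm above the origin. The three coasters lie in a row, 78 mm apart, along their own y axes; their x axes point away from the robot, towards the jars behind (jar centres 45 mm behind the row)
- coaster_blue: blue round coaster, 62 mm across, fixed; its blue rim shows round the bottle on it. Origin: centre of its underside, 6 mm above the table (it lies on a 6 mm thick grey board, 160 by 290 mm); top 3 mm above the origin. The three coasters lie in a row, 78 mm apart, along their own y axes; their x axes point away from the robot, towards the jars behind (jar centres 45 mm behind the row)
- coaster_green: green round coaster, 62 mm across, fixed; its green rim shows round the bottle on it. Origin: centre of its underside, 6 mm above the table (it lies on a 6 mm thick grey board, 160 by 290 mm); top 3 mm above the origin. The three coasters lie in a row, 78 mm apart, along their own y axes; their x axes point away from the robot, towards the jars behind (jar centres 45 mm behind the row)
- jar_yellow: glass jar with a yellow lid, round, 40 mm in diameter (lid 41 mm, from 38 to 52 mm height), 52 mm tall, 0.07 to 0.14 kg. Origin: centre of its underside, z up. Starts on the grey board, 6 mm above the table, behind the row of bottles and about 10 mm clear of the nearest, too close for a gripper until the bottles are gone
- jar_white: the same jar with a white lid, beside the yellow-lidded one, centres 86 to 94 mm apart; not to be moved
- tray: open aluminium tray, fixed, 280 mm along its x, 130 mm along its y, walls 5 mm thick and 15 mm high, inner floor 5 mm above the table. Origin: centre of its underside. Its x axis points roughly away from the robot. It is to the left or to the right; room for three bottles in a row along its x
- balance: white laboratory balance, fixed, on the side opposite the tray. Origin: on the table, straight below the centre of its round steel pan; pan 110 mm across with a thin grey circle 55 mm across in its middle, pan top 60 mm above the table. The housing (top 50 mm above the table) reaches 135 mm to its -x side (a display, towards the robot), 85 mm to +x, 90 mm to either side in y

How it is judged:
By the outcome, as a careful person would: the job done as asked, in the order asked, and still so for the second after the job is handed in, with the robot touching nothing.
It also fails if it takes over 134 s, if anything falls off the work surface, if the arm or the gripper's body presses on something with over 40 N, if the wrist force passes 120 N, or if a joint passes its speed limit or range.

### The arm

A 6-joint arm with a two-finger parallel gripper is mounted at the origin on the work surface. World frame = base frame: x ahead of the robot, y to its left, z up, the work surface at z = 0. Lengths are in m, angles in rad, forces in N, time in s.
With the tool pointing down it reaches from about 0.35 to 0.8 m from the base axis. Payload 7.3 kg.
Tool frame: the origin (TCP) lies between the finger pads; the fingertips stand 25 mm ahead of it and the grasp point (between the pads) lies 6 mm ahead of it (r.tip_extent is the distance from the TCP to the fingertips, in m); z points along the fingers, y is the direction in which the jaws open and shut (so a half turn about z gives the same grasp; the last joint's range is limited). The gripper opens to 85 mm and grips with 20 to 120 N. Pads are 22 mm wide; open, the fingers measure 114 mm over their backs; the gripper's body (76 mm by 85 mm) begins 54 mm behind the grasp point. The pads swing forward as they close: fully open they stand 13 mm farther back than shut.
Start: joints at [0.997, 0.342, 1.524, -0, 1.275, -0.146], TCP at [0.218, 0.478, 0.256] pointing down, gripper open.
Joint ranges: [-2.53, 2.53], [-0.77, 2.02], [0.04, 2.7], [-1, 4.14], [0.28, 2.66], [-3.11, 3.11]. Speed limits (rad/s): [2.57, 2.57, 3.14, 3.14, 3.14, 3.14].

### API

Orientations are given as a unit quaternion [x, y, z, w].
In Python, from workcell import r, command_gripper, optics gives the robot as it stands. The module is installed in compiled form; this text tells all that it offers. Calls block until the motion is done:
- r.reach(position, orientation): joint-space move of the TCP to a pose.
- r.move_straight(position, orientation=None, speed=0.15, max_force=None): straight line of the TCP; orientation=None keeps the orientation; speed is the mean speed in m/s. With max_force (N) it stops when the force on the tool has changed by that much, and returns True; else False.
- r.movej(angles): joint-space move.
- command_gripper(opening, force=None): finger opening in m; force is the grip in N (None keeps the last); returns when the fingers have stopped.
- r.hold(seconds).
- r.solve_ik(position, orientation): joint angles nearest the present ones, or None.
- r.read_state(): the state.
- optics.get_image(name): name is "side" or "top" or "wrist"; returns (picture, depth): 384x512x3 uint8, red, green, blue; 384x512 float32, m along the optical axis (not along the pixel's ray), 0 where there is no reading.
- optics.camera_model(name): a dict with "K" (3x3 intrinsics, pixels), "R" (3x3) and "t" (3): a world point X has camera coordinates R X + t; the wrist camera has in their place "tool_from_camera" (4x4, takes a point from camera to tool coordinates, whose origin is the TCP and whose axes are the flange's). Camera axes: x right, y down, z forward; pixel columns grow to the right and rows downward; lengths in m; the calibration is good to about 2 mm. A picture is of the moment at which its call begins: read the wrist's pose just before it. camera_model takes no time and is no camera call.
A pose or a line that the arm cannot do raises r.PlanningError and nothing moves.
- r.finish_job(): hands the job in, once; it reports no verdict.
The state is a dict: "time_s": time; "joint_positions": joint angles; "dq": joint speeds; "tau": joint torques, N m; "eef_pos": TCP position; "eef_rot": TCP orientation; "contact_force": force on the tool from outside, world axes, zero at the start; "torque": the same for the moment, N m; "grip_width": finger opening in m.
Only numpy, scipy, OpenCV 4.12 (cv2) and the standard library are available. Lean on these libraries where they do the work, as an engineer would, in place of code of your own. Each camera call takes 0.05 s, during which the arm holds its last target.

## Working session

There is one attempt and no reset: what is moved stays moved. The work goes in short steps, each a Python script; the robot and the scene stay as the last script left them, time stands still between calls to the robot, and variables do not carry over. Pictures are saved under pics/ and viewed, and the job is handed in when it is done.

```bash
mkdir -p pics; python3 - <<'E'
from workcell import r, optics
import cv2,numpy as np
s=r.read_state();print({k:np.round(v,3) for k,v in s.items()}, r.tip_extent)
for n in ("top","side","wrist"):
    p,d=optics.get_image(n);cv2.imwrite(f"pics/{n}0.png",p[:,:,::-1]);np.savez(f"{n}0.npz",p=p,d=d)
    print(n,{k:np.round(v,3).tolist() for k,v in optics.camera_model(n).items()})
E
```

```text
{'time_s': np.float64(0.0), 'joint_positions': array([ 0.997,  0.343,  1.525, -0.   ,  1.275, -0.146]), 'dq': array([-0.   , -0.   , -0.001, -0.001, -0.002,  0.001]), 'tau': array([-2.0000e-03, -4.3367e+01, -2.4601e+01, -0.0000e+00,  8.0000e-03,
        0.0000e+00]), 'eef_pos': array([0.218, 0.477, 0.256]), 'eef_rot': array([ 0.212,  0.977, -0.001, -0.   ]), 'contact_force': array([-0.032,  0.435,  0.161]), 'torque': array([ 0.02 , -0.012,  0.013]), 'grip_width': np.float64(0.085)} 0.025
top {'K': [[432.69, 0.0, 256.822], [0.0, 432.69, 192.015], [0.0, 0.0, 1.0]], 'R': [[0.01, -1.0, 0.002], [-0.996, -0.01, -0.089], [0.09, -0.001, -0.996]], 't': [-0.02, 0.571, 1.065]}
side {'K': [[492.409, 0.0, 262.763], [0.0, 492.409, 187.867], [0.0, 0.0, 1.0]], 'R': [[0.998, -0.055, 0.007], [-0.038, -0.783, -0.621], [0.04, 0.62, -0.784]], 't': [-0.581, 0.042, 1.37]}
wrist {'K': [[340.544, 0.0, 260.454], [0.0, 340.544, 194.699], [0.0, 0.0, 1.0]], 'tool_from_camera': [[0.001, -0.963, -0.271, 0.068], [1.0, 0.0, 0.001, -0.0], [-0.0, -0.271, 0.963, -0.118], [0.0, 0.0, 0.0, 1.0]]}
```

View pics/top0.png

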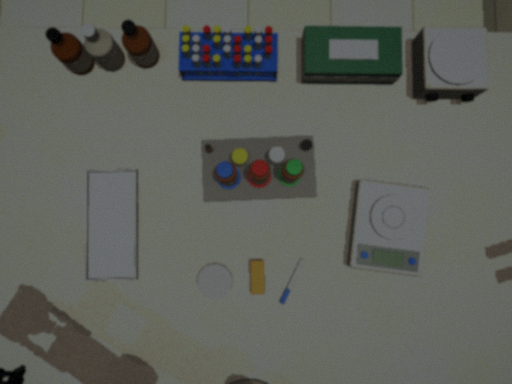

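View pics/side0.png

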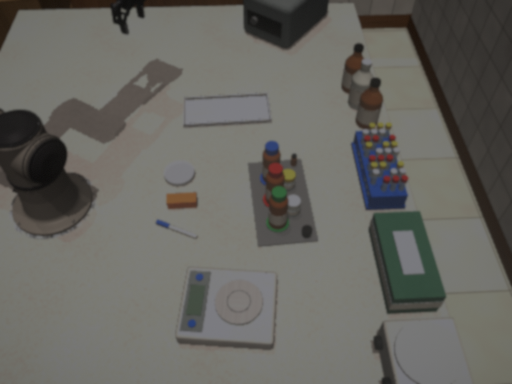

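```bash
cat > h.py <<'E'
import numpy as np,cv2
from workcell import r, optics, command_gripper
def cloud(n,d):
    m=optics.camera_model(n);K=np.array(m["K"]);v,u=np.mgrid[:384,:512]
    ray=np.dstack([(u-K[0,2])/K[0,0],(v-K[1,2])/K[1,1],np.ones(u.shape)])
    X=ray*d[...,None]
    if n=="wrist":
        T=np.array(m["tool_from_camera"]);from scipy.spatial.transform import Rotation as Ro
        s=r.read_state();X=X@T[:3,:3].T+T[:3,3];return X@Ro.from_quat(s["eef_rot"]).as_matrix().T+s["eef_pos"]
    return (X-np.array(m["t"]))@np.array(m["R"])
def onplane(n,u,v,z):
    m=optics.camera_model(n);K=np.array(m["K"]);R=np.array(m["R"]);C=-R.T@np.array(m["t"])
    w=R.T@np.array([(u-K[0,2])/K[0,0],(v-K[1,2])/K[1,1],1]);return C+w*(z-C[2])/w[2]
def hue(p): return cv2.cvtColor(p,cv2.COLOR_RGB2HSV)
COL={'red':[(0,6),(170,180)],'blue':[(100,130)],'green':[(45,80)],'yellow':[(22,34)]}
def cmask(p,c,smin=120,vmin=40):
    h=hue(p);m=np.zeros(p.shape[:2],bool)
    for a,b in COL[c]: m|=(h[...,0]>=a)&(h[...,0]<=b)
    return m&(h[...,1]>smin)&(h[...,2]>vmin)
E
python3 - <<'E'
from h import *
for n in ("top","side"):
    z=np.load(n+"0.npz");p,d=z["p"],z["d"];X=cloud(n,d)
    print(n,"table z",np.median(X[...,2][d>0]))
    box=(X[...,0]>.3)&(X[...,0]<.7)&(abs(X[...,1])<.25)
    for c in COL:
        m=cmask(p,c)&box
        top=.143 if c!='yellow' else .058
        t=m&(abs(X[...,2]-top)<.008)
        P=X[t]; 
        if len(P)==0: print(c,"none",m.sum());continue
        (cx,cy),rad=cv2.minEnclosingCircle(P[:,:2].astype(np.float32))
        print(c,len(P),P.mean(0).round(4),"zmax",P[:,2].max().round(3),"enc",np.round([cx,cy,rad],4))
        mm=m&(X[...,2]<.03);print("   coaster",mm.sum(),X[mm].mean(0).round(4) if mm.any() else "")
    if n=="top":
        for u,v in ((209,148),(306,145),(277,155),(215,280),(257,276),(391,216),(391,260),(112,225)): print((u,v),X[v,u].round(4))
    # segmentation of heights
    for nm,lo,hi,bx in (("pan",.056,.066,(.2,.7,-.45,-.1)),("housing",.04,.066,(.2,.7,-.5,-.1)),("tray",.002,.02,(.2,.7,.2,.6))):
        m=(X[...,2]>lo)&(X[...,2]<hi)&(X[...,0]>bx[0])&(X[...,0]<bx[1])&(X[...,1]>bx[2])&(X[...,1]<bx[3])&(d>0)
        m=cv2.morphologyEx(m.astype(np.uint8),cv2.MORPH_OPEN,np.ones((3,3)))
        nl,l,st,ce=cv2.connectedComponentsWithStats(m)
        k=1+np.argmax(st[1:,4]);P=X[l==k]
        print(nm,st[k],"rect",cv2.minAreaRect(P[:,:2].astype(np.float32)),"circ",cv2.minEnclosingCircle(P[:,:2].astype(np.float32)),P[:,2].mean())
p=np.load("top0.npz")["p"]
cv2.imwrite("pics/topz1.png",cv2.resize(p[125:210,190:330][:,:,::-1],None,fx=5.5,fy=5.5,interpolation=cv2.INTER_CUBIC))
E
```

```text
top table z 0.0004977805770746287
red 218 [ 0.6156 -0.0189  0.1427] zmax 0.147 enc [ 0.616  -0.0191  0.0191]
   coaster 92 [ 0.6015 -0.0173  0.0096]
blue 190 [0.6116 0.06   0.143 ] zmax 0.147 enc [0.6115 0.0602 0.0177]
   coaster 123 [ 0.4915 -0.0028  0.0108]
green 194 [ 0.6192 -0.0965  0.1433] zmax 0.147 enc [ 0.6189 -0.0965  0.0185]
   coaster 18 [ 0.5986 -0.0879  0.0099]
yellow 202 [0.6568 0.0298 0.0582] zmax 0.063 enc [0.657  0.0301 0.0202]
   coaster 89 [ 0.3846 -0.014   0.0274]
(209, 148) [0.6784 0.1057 0.0478]
(306, 145) [ 0.6914 -0.1375  0.0338]
(277, 155) [ 0.6608 -0.0633  0.0578]
(215, 280) [0.3509 0.0875 0.0162]
(257, 276) [ 0.3636 -0.0171  0.0331]
(391, 216) [ 0.5133 -0.3401  0.0629]
(391, 260) [ 0.4071 -0.3416  0.0523]
(112, 225) [0.4852 0.352  0.0096]
pan [ 370  195   46   45 1559] rect ((0.5114246010780334, -0.344901978969574), (0.10704410076141357, 0.10906269401311874), 0.40311479568481445) circ ((0.5103718042373657, -0.3449345827102661), 0.05516335740685463) 0.060152386049396905
housing [ 349  180   81   97 6500] rect ((0.48600468039512634, -0.3412519097328186), (0.1
[... 830 characters left out ...]
 215  280   48   44 1614] rect ((0.505920946598053, -0.34778088331222534), (0.10823214799165726, 0.10904691368341446), 27.842662811279297) circ ((0.5059667229652405, -0.3481658101081848), 0.05623409152030945) 0.059981778225834614
housing [ 175  266  102   78 6862] rect ((0.48145487904548645, -0.34548404812812805), (0.18092891573905945, 0.22003750503063202), 82.92726135253906) circ ((0.4815487563610077, -0.3463614583015442), 0.13775916397571564) 0.05241371968775715
tray [ 183   94   55   33 1030] rect ((0.42804720997810364, 0.3493318259716034), (0.1712154746055603, 0.13869404792785645), 2.533123731613159) circ ((0.4287264943122864, 0.3436545133590698), 0.1037532314658165) 0.007109516867947392
```

View pics/topz1.png

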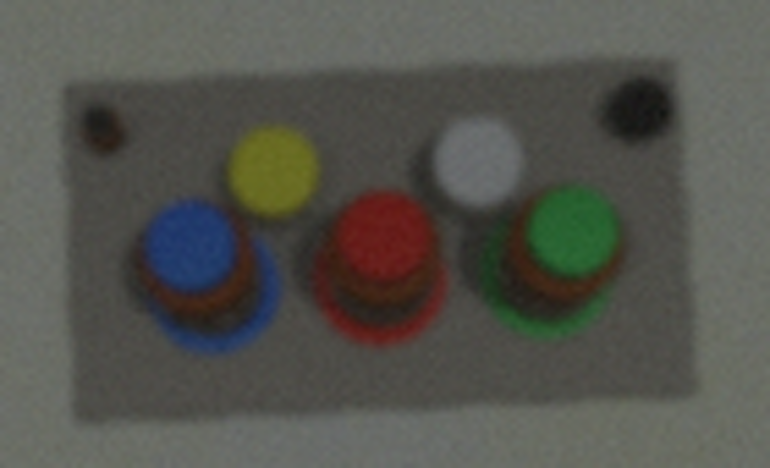

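```bash
cat >> h.py <<'E'
from scipy.spatial.transform import Rotation as Ro
def down(phi):
    c,s=np.cos(phi),np.sin(phi);return Ro.from_matrix(np.array([[-s,c,0],[c,s,0],[0,0,-1.]])).as_quat()
def fit(n,p,X,c,top):
    m=cmask(p,c)&(abs(X[...,2]-top)<.008)&(X[...,0]>.3)&(X[...,0]<.8)
    m=cv2.morphologyEx(m.astype(np.uint8),cv2.MORPH_OPEN,np.ones((3,3)))
    nl,l,st,ce=cv2.connectedComponentsWithStats(m)
    if nl<2: return None
    P=X[l==1+np.argmax(st[1:,4])];(a,b),rad=cv2.minEnclosingCircle(P[:,:2].astype(np.float32))
    return np.round(np.r_[P.mean(0),a,b,rad],4)
E
python3 - <<'E'
from h import *
for i,phi in enumerate((np.pi/2,-np.pi/2)):
    q=down(phi);print(r.solve_ik([.60,-.02,.36],q))
    r.reach([.60,-.02,.36],q);r.hold(.3)
    s=r.read_state();p,d=optics.get_image("wrist");X=cloud("wrist",d)
    print(s["time_s"],s["eef_pos"],d[d>0].min())
    cv2.imwrite(f"pics/w{i}.png",p[:,:,::-1]);np.savez(f"w{i}.npz",p=p,X=X,d=d)
    for c in COL: print(c,fit("wrist",p,X,c,.143 if c!='yellow' else .058))
E
```

```text
[-1.60929695e-01  4.37435719e-01  1.09770035e+00 -4.44089210e-16
  1.60645659e+00 -1.73172602e+00]
2.7167 [ 0.59998446 -0.01957082  0.36002406] 0.059992634
red [ 0.613  -0.0216  0.1427  0.6138 -0.0218  0.0188]
blue [0.6086 0.0575 0.1427 0.6094 0.0579 0.0188]
green [ 0.6166 -0.0988  0.1427  0.617  -0.0991  0.0187]
yellow [0.6592 0.0111 0.0576 0.6586 0.0114 0.01  ]
[-1.60929695e-01  4.37435719e-01  1.09770035e+00 -4.44089210e-16
  1.60645659e+00  1.40986663e+00]
5.7167 [ 0.60000012 -0.02001365  0.35998489] 0.059891656
red [ 0.6152 -0.0217  0.1428  0.6145 -0.0216  0.0191]
blue [0.6108 0.057  0.1427 0.6101 0.0577 0.0188]
green [ 0.6186 -0.0985  0.1427  0.6183 -0.0985  0.0188]
yellow [0.6589 0.011  0.0578 0.6582 0.0122 0.0109]
```

View pics/w0.png

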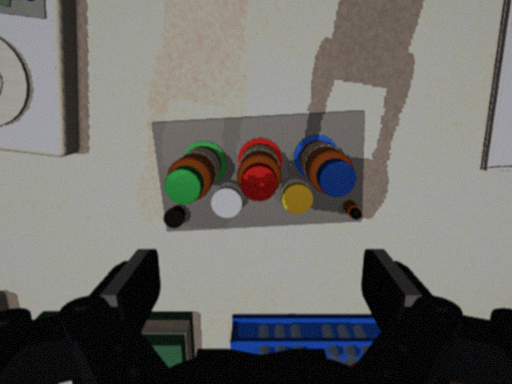

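View pics/w1.png

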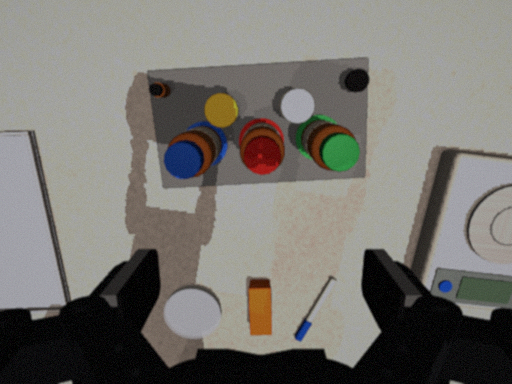

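```bash
cat >> h.py <<'E'
COL['yellow']=[(12,34)]
PHI=.0485
BOT={'blue':(.6097,.0576),'red':(.6141,-.0217),'green':(.6177,-.0989)}
TR={'blue':(.565,.356),'red':(.485,.353),'green':(.405,.350)}
def st(tag):
    s=r.read_state();print(tag,"t%.1f"%s["time_s"],s["eef_pos"].round(4),"w%.4f"%s["grip_width"],"F",np.round(s["contact_force"],1));return s
def pick(xy,z,phi,zhi,zlift,op=.070,force=50,wexp=.05):
    q=down(phi);command_gripper(op)
    r.reach([*xy,zhi],q)
    if r.move_straight([*xy,z],speed=.12,max_force=8): st("CONTACT descending"); raise SystemExit
    command_gripper(wexp-.012,force);s=st("gripped")
    if abs(s["grip_width"]-wexp)>.006: raise SystemExit("width")
    r.move_straight([*xy,z+.02],speed=.06)
    r.move_straight([*xy,zlift],speed=.2);st("lifted")
def place(xy,z,phi,zhi,op=.066,zup=.2):
    q=down(phi);r.reach([*xy,zhi],q);r.hold(.2)
    r.move_straight([*xy,z+.008],speed=.2);r.hold(.2)
    c=r.move_straight([*xy,z-.004],speed=.015,max_force=3.5);s=st(f"down contact={c}")
    command_gripper(op);r.hold(.1)
    r.move_straight([*xy,s["eef_pos"][2]+.02],speed=.08)
    r.move_straight([*xy,zup],speed=.25);st("released")
E
python3 - <<'E'
from h import *
z0=np.load("w1.npz");print(fit("wrist",z0["p"],z0["X"],'yellow',.058));z0=np.load("w0.npz");print(fit("wrist",z0["p"],z0["X"],'yellow',.058))
for a in ((.58,.35,.1),(.565,.356,.26),(.405,.35,.096)): print(r.solve_ik(a,down(np.pi/2)))
pick(BOT['blue'],.100,PHI,.19,.25)
place(TR['blue'],.096,np.pi/2,.25,zup=.2)
p,d=optics.get_image("top");cv2.imwrite("pics/top1.png",p[:,:,::-1])
E
```

```text
[0.6561 0.027  0.0578 0.6561 0.0274 0.0203]
[0.6542 0.0273 0.0576 0.6553 0.0276 0.0204]
[ 4.29930095e-01  7.58633747e-01  1.24608873e+00 -4.44089210e-16
  1.13687017e+00 -1.14086623e+00]
[ 4.47594069e-01  6.13242501e-01  1.06882367e+00 -4.44089210e-16
  1.45952648e+00 -1.12320226e+00]
[ 5.69460877e-01  5.41840818e-01  1.69865156e+00 -4.44089210e-16
  9.01100275e-01 -1.00133545e+00]
gripped t8.6 [0.6101 0.0576 0.1012] w0.0489 F [-1.8 -0.5  5.6]
lifted t9.9 [0.609  0.0576 0.2484] w0.0488 F [ 0.6 -1.  -4. ]
down contact=True t12.9 [0.565  0.356  0.0973] w0.0490 F [ 0.5 -1.2  5.6]
released t14.2 [0.5649 0.356  0.2005] w0.0662 F [-0.6  0.3 -0.4]
```

View pics/top1.png

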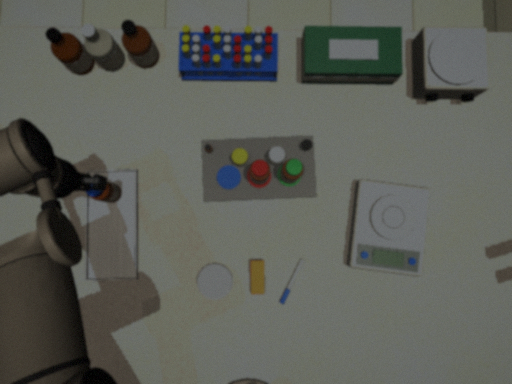

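```bash
python3 - <<'E'
from h import *
for c in ('red','green'):
    r.reach([.55,.2,.25],down(.8))
    pick(BOT[c],.100,PHI,.19,.25)
    place(TR[c],.096,np.pi/2,.25,zup=.22)
# look at board from two opposite wrist views
for i,phi in enumerate((np.pi/2,-np.pi/2)):
    r.reach([.62,-.01,.33],down(phi));r.hold(.3)
    p,d=optics.get_image("wrist");X=cloud("wrist",d)
    cv2.imwrite(f"pics/v{i}.png",p[:,:,::-1]);np.savez(f"v{i}.npz",p=p,X=X,d=d)
    for c in COL: print(c,fit("wrist",p,X,c,.009 if c!='yellow' else .058))
p,d=optics.get_image("top");cv2.imwrite("pics/top2.png",p[:,:,::-1]);np.savez("top2.npz",p=p,d=d);X=cloud("top",d)
for c in COL: print("top",c,fit("top",p,X,c,.139 if c!='yellow' else .058),fit("top",p,X,c,.009))
p,d=optics.get_image("side");cv2.imwrite("pics/side2.png",p[:,:,::-1])
st("end")
E
```

```text
gripped t17.3 [ 0.6145 -0.0218  0.1013] w0.0486 F [-1.7 -0.2  5.8]
lifted t18.6 [ 0.6134 -0.0216  0.2485] w0.0488 F [ 0.6  0.4 -5.1]
down contact=True t21.9 [0.485  0.353  0.0973] w0.0490 F [ 0.9 -0.5  5.4]
released t23.3 [0.4847 0.3529 0.2198] w0.0660 F [-1.   0.3 -0. ]
gripped t26.6 [ 0.6181 -0.0991  0.1013] w0.0489 F [-2.6  0.6  6.5]
lifted t27.9 [ 0.617  -0.0987  0.2484] w0.0489 F [-0.1 -0.4 -3.7]
down contact=True t31.5 [0.405  0.35   0.0973] w0.0487 F [-0.2 -0.9  4.4]
released t32.9 [0.4047 0.3498 0.2198] w0.0660 F [-0.3 -0.2 -1.6]
red [ 0.6132 -0.0208  0.0088  0.614  -0.0208  0.0315]
blue [0.6085 0.0571 0.0089 0.6093 0.0573 0.0315]
green [ 0.6175 -0.0985  0.0088  0.6179 -0.0984  0.0308]
yellow [0.6544 0.0272 0.0577 0.6553 0.0277 0.0205]
red [ 0.614  -0.0207  0.0088  0.6131 -0.0208  0.0316]
blue [0.6089 0.0576 0.0089 0.6089 0.0574 0.0316]
green [ 0.6177 -0.0989  0.0088  0.6178 -0.0984  0.0309]
yellow [0.6565 0.0271 0.0577 0.656  0.0274 0.0204]
top red [0.4869 0.3524 0.1387 0.4865 0.3533 0.0183] [ 0.6163 -0.0187  0.009   0.6163 -0.0185  0.0314]
top blue [0.5666 0.355  0.1389 0.5667 0.3556 0.0183] [0.6117 0.059  0.0092 0.6121 0.0591 0.0301]
top green [0.408  0.3483 0.1386 0.4077 0.349  0.0183] [ 0.6191 -0.1197  0.0093  0.6198 -0.1188  0.0151]
top yellow [0.6473 0.0315 0.0579 0.6492 0.0315 0.017 ] None
end t37.9 [ 0.62 -0.01  0.33] w0.0656 F [0.6 0.9 0.3]
```

View pics/side2.png

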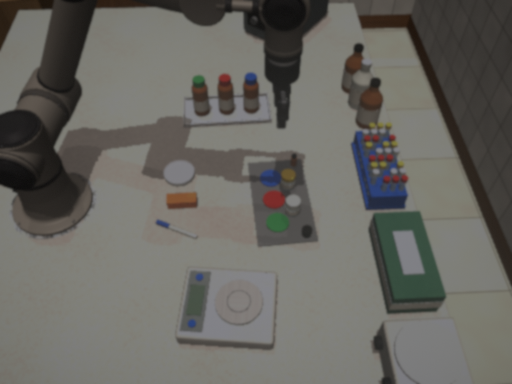

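View pics/v1.png

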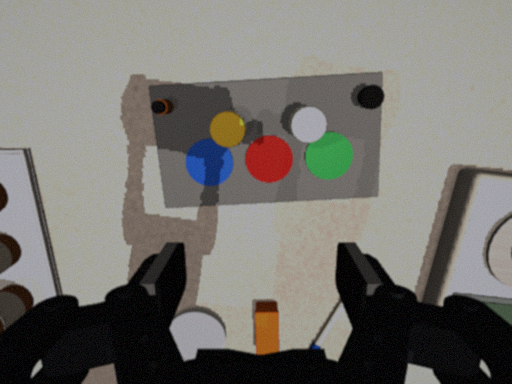

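```bash
python3 - <<'E'
from h import *
for i,phi in enumerate((-np.pi/2,np.pi/2)):
    r.reach([.50,-.345,.33],down(phi));r.hold(.3)
    p,d=optics.get_image("wrist");X=cloud("wrist",d)
    cv2.imwrite(f"pics/b{i}.png",p[:,:,::-1])
    m=(X[...,2]>.0565)&(X[...,2]<.065)&(np.hypot(X[...,0]-.509,X[...,1]+.3465)<.075)
    m=cv2.morphologyEx(m.astype(np.uint8),cv2.MORPH_OPEN,np.ones((5,5)))
    P=X[m>0];print(len(P),P.mean(0),cv2.minEnclosingCircle(P[:,:2].astype(np.float32)),cv2.minAreaRect(P[:,:2].astype(np.float32)))
st("x")
E
```

```text
7095 [ 0.51132609 -0.34783085  0.05993359] ((0.5093976855278015, -0.34792181849479675), 0.054984383285045624) ((0.5100224018096924, -0.34772807359695435), (0.10812610387802124, 0.10897984355688095), 5.769160270690918)
6837 [ 0.50720644 -0.3475344   0.06002808] ((0.5090324878692627, -0.3473723530769348), 0.055022429674863815) ((0.5087369680404663, -0.34730154275894165), (0.10833483189344406, 0.1086253970861435), 89.04124450683594)
x t42.6 [ 0.5   -0.345  0.33 ] w0.0660 F [ 0.8  0.2 -0.2]
```

View pics/b0.png

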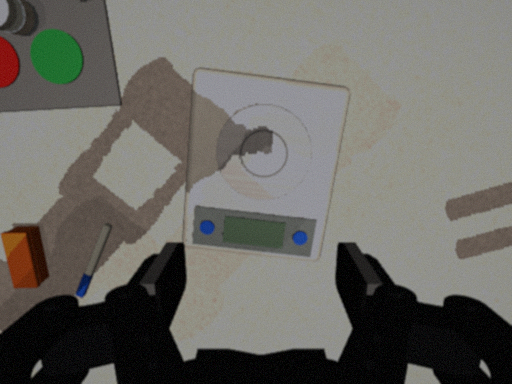

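```bash
python3 - <<'E'
from h import *
pick((.6556,.0274),.042,PHI,.13,.17,op=.062,force=25,wexp=.041)
place((.5092,-.3476),.096,-.2,.18,op=.058,zup=.2)
r.reach([.45,-.345,.33],down(np.pi/2));r.hold(.3)
p,d=optics.get_image("wrist");X=cloud("wrist",d);cv2.imwrite("pics/j0.png",p[:,:,::-1]);print(fit("w",p,X,'yellow',.112))
p,d=optics.get_image("side");cv2.imwrite("pics/side3.png",p[:,:,::-1]);st("x")
E
```

```text
gripped t45.9 [0.6562 0.0274 0.0432] w0.0405 F [-0.9  0.1  6.2]
lifted t47.1 [0.6548 0.0275 0.1686] w0.0404 F [-0.6 -0.1 -1.5]
down contact=True t50.0 [ 0.5092 -0.3476  0.0972] w0.0403 F [-0.5  0.4  3.5]
released t51.4 [ 0.5092 -0.3476  0.2004] w0.0578 F [-0.3  0.3 -0.1]
[ 0.5071 -0.3471  0.1117  0.5083 -0.347   0.0203]
x t53.4 [ 0.45  -0.345  0.33 ] w0.0581 F [ 0.7 -0.2 -0.6]
```

View pics/j0.png

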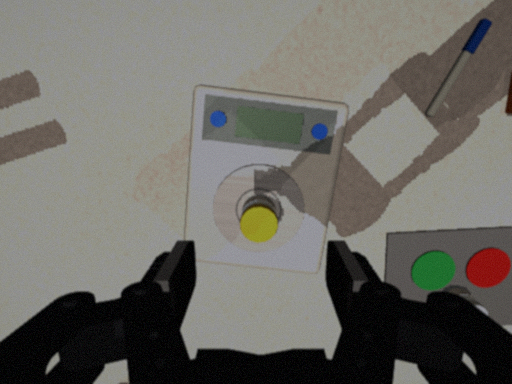

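View pics/side3.png

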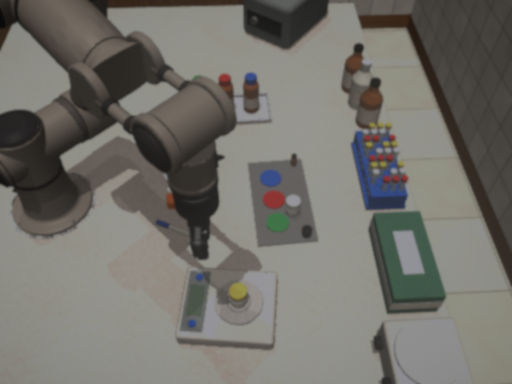

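```bash
python3 - <<'E'
from h import *
r.reach([.5,-.1,.36],down(.3))
for i,phi in enumerate((-np.pi/2+.8,np.pi/2+.8)):
    r.reach([.485,.33,.36],down(phi));r.hold(.3)
    p,d=optics.get_image("wrist");X=cloud("wrist",d)
    cv2.imwrite(f"pics/t{i}.png",p[:,:,::-1])
    for c in ('red','green','blue'): print(c,fit("w",p,X,c,.139))
st("x")
E
```

```text
red [0.4857 0.353  0.1387 0.4852 0.3526 0.0189]
green [0.4071 0.3494 0.1387 0.4067 0.3491 0.0187]
blue [0.5646 0.3555 0.1387 0.5646 0.3553 0.0188]
red [0.4839 0.3511 0.1386 0.4843 0.3518 0.0189]
green [0.4059 0.3479 0.1388 0.4058 0.3481 0.0186]
blue [0.5632 0.3539 0.1387 0.5639 0.3546 0.0186]
x t59.9 [0.485 0.33  0.36 ] w0.0582 F [-0.2  0.4 -0. ]
```

View pics/t1.png

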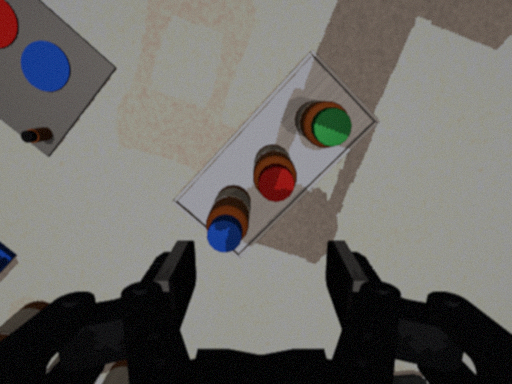

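```bash
python3 - <<'E'
from h import *
P={'blue':(.5643,.355),'red':(.4848,.3523),'green':(.4063,.3487)}
C={'blue':(.6090,.0574),'red':(.6137,-.0208),'green':(.6177,-.0986)}
for c in ('green','red','blue'):
    pick(P[c],.096,np.pi/2,.20,.25)
    place(C[c],.100,PHI,.25,zup=.25)
    if c!='blue': r.reach([.5,.2,.27],down(.8))
for i,phi in enumerate((-np.pi/2,np.pi/2)):
    r.reach([.60,-.01,.37],down(phi));r.hold(.3)
    p,d=optics.get_image("wrist");X=cloud("wrist",d)
    cv2.imwrite(f"pics/f{i}.png",p[:,:,::-1])
    for c in ('red','green','blue'): print(c,fit("w",p,X,c,.143))
r.reach([.35,.3,.36],down(.8))
p,d=optics.get_image("top");cv2.imwrite("pics/top4.png",p[:,:,::-1])
p,d=optics.get_image("side");cv2.imwrite("pics/side4.png",p[:,:,::-1])
st("x")
E
```

```text
gripped t62.4 [0.4068 0.349  0.0971] w0.0487 F [-0.2 -0.6  5.6]
lifted t63.7 [0.4057 0.3483 0.2486] w0.0489 F [ 0.  -0.7 -2.5]
down contact=True t67.2 [ 0.6177 -0.0986  0.1011] w0.0489 F [-0.3  0.5  5. ]
released t68.8 [ 0.617  -0.0984  0.2483] w0.0664 F [-0.  -0.4  0.7]
gripped t72.2 [0.4853 0.3525 0.0971] w0.0488 F [-0.1 -1.1  4.9]
lifted t73.5 [0.4841 0.3519 0.2485] w0.0485 F [-0.3  0.3 -4.3]
down contact=True t76.8 [ 0.6137 -0.0208  0.1012] w0.0489 F [-0.2  0.5  4.2]
released t78.3 [ 0.6129 -0.0207  0.2483] w0.0660 F [-0.4  0.1 -0.6]
gripped t81.6 [0.565  0.3552 0.0973] w0.0491 F [ 0.7 -1.3  6. ]
lifted t82.9 [0.5637 0.3547 0.2484] w0.0490 F [-0.1 -0.1 -3.2]
down contact=True t85.8 [0.609  0.0575 0.1013] w0.0486 F [-0.4  0.6  3.7]
released t87.3 [0.6082 0.0574 0.2483] w0.0659 F [0.6 0.1 0.3]
red [ 0.6146 -0.0202  0.1428  0.6139 -0.02    0.0191]
green [ 0.6187 -0.0962  0.1428  0.6183 -0.0967  0.0188]
blue [0.6102 0.0569 0.1428 0.6094 0.0573 0.0187]
red [ 0.6122 -0.02    0.1426  0.6131 -0.0201  0.0189]
green [ 0.6166 -0.0961  0.1427  0.6168 -0.0965  0.0187]
blue [0.6078 0.0574 0.1426 0.6088 0.0575 0.019 ]
x t93.6 [0.3507 0.2996 0.3599] w0.0661 F [ 0.3  0.6 -0.6]
```

View pics/f0.png

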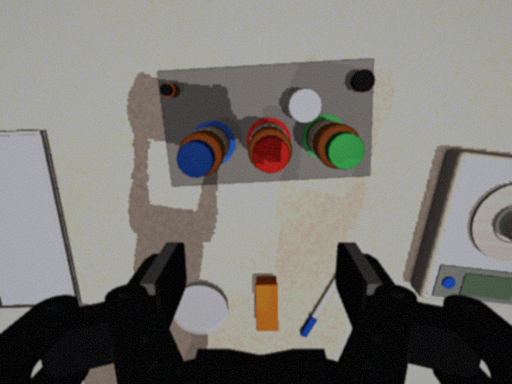

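View pics/side4.png

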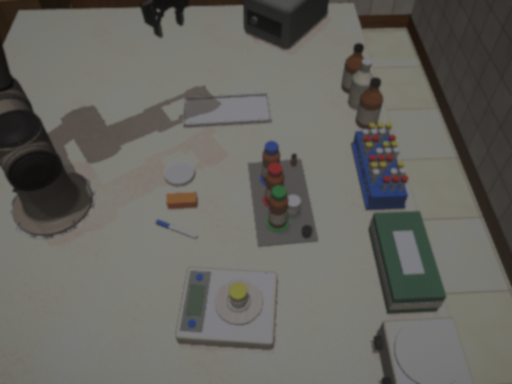

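```bash
python3 -c "
from workcell import r
r.hold(.3);r.finish_job();print(r.read_state()['time_s'])"
```

```text
the job is handed in; nothing more can be done
the job is handed in; nothing more can be done
```

I did the job in the order asked and handed it in at about 94 s, inside the 134 s limit.

- **Bottles to tray:** I stood the blue, red and green bottles in the tray. Wrist pictures showed all three upright.
- **Yellow jar:** I set it on the balance pan. Its lid measured about 1 mm from the pan centre.
- **Bottles back:** Each bottle is upright on the coaster of its own colour. Wrist measurements put red and blue within about 1 mm of the coaster centres and green about 2 mm off in y.
- **Forces:** The gripper sensed contact at every set-down, and no reading I printed was above about 7 N. I did not log forces continuously.
- **White jar:** It was never touched, and it still looks in place in the last pictures. I did not measure its position again.

One disagreement: at the start the fixed top and side cameras differed by about 5 mm. I relied instead on the average of opposite wrist views, and the later grasps and placings agreed with those. The tray spots came from the top camera, shifted to match the wrist views.

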